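Hold a spring clip open over the tall section card on a lamp-lens stall

TASK

Take the spare spring clip off the crate's rim by its handles and carry it to the tallest of the three section cards standing in the other crate. Hold it squeezed well open astride that card's top edge, upright, square across the card and near the middle of the edge, jaws well down over the edge and touching the card on neither side, so that I can slip a price ticket in. Finish while still squeezing and holding it there; don't let it nip or knock the card on the way, and leave the other things on the table where they are.

Things in the scene. Friction and masses are not known exactly. Their poses are not given: they have to be found in the camera images.
- clip: the spare spring clip: steel hand clamp with grey grips and jaw pads, 100 mm long, 24 mm wide, 80 g, standing upright, jaws down, biting crate_a's rim. Origin at the middle of its pin; z points up to the handles, x along the pin, y the way jaws and handles spread (both sides alike). With jaws shut the jaw ends lie 42 mm below the pin; on the rim the pin is 20 mm above the rim's top
- clip_grip (a point): point between the clip's two handle grips, 42 mm above the pin. The grips reach from 23 to 56 mm above the pin and are 24 mm wide; over the outside of their ends they measure 59 mm with jaws shut, 46 mm on the rim, 19 mm at the stop, where they are nearly parallel
- clip_a (a joint): how far each lever of the clip has turned, rad (both alike): 0 jaws shut, 0.12 biting the 10 mm rim, 0.35 at its stop. The gap between the jaw ends is about 84 mm times this (28 mm at the stop). Squeezing the grips together along y opens it: about 6 N on each on the rim, 11 N at the stop; it springs shut when released
- tip_a (a point): lower inner edge of the clip's jaw pad on the clip's own +y side, middle of its 22 mm width
- tip_b (a point): the same on the other jaw pad, on the clip's own -y side
- crate_a: black stacking crate 300 x 200 x 120 mm with red lamp lenses and a flat carton, fixed; its rim is a band 10 mm thick, 26 mm high. Origin under its centre, x along its length, y across it, z up. The spare clip bites the long rim on the crate's own +y side, the clip's y across the rim. Contents lie 25 mm or more below the rim's top
- crate_b: the other black stacking crate, the same size, with amber lenses lying below its rim and three upright section cards across it in slots, one in its middle and one 80 mm to either side, fixed; which card stands where varies. Origin under its centre, x along its length, y across it, z up
- card_tall: the tallest section card: plain grey board 4 mm thick, 172 mm wide and 165 mm high, standing upright in crate_b's slots, its top edge at 170 mm above the table, 50 mm above the crate's rim. Origin at the middle of its foot; x across its thickness, y along its width, z up
- card_edge (a point): middle of the top edge of the tallest card
- card_low1: a lower section card, 128 mm high, its top 13 mm above the rim; same board and axes, fixed
- card_low2: another lower section card, 128 mm high, with a small bulldog clip and blank ticket on its edge (reaching 160 mm above the table), fixed
- rear_lens: bystander: red rectangular lamp lens 95 x 60 x 28 mm, lying on the carton in crate_a; origin under its centre
- bulb_carton: bystander: small carton 45 x 45 x 75 mm standing between the crates; origin under its centre
- dome_lens: bystander: amber dome lens, 72 mm across, 38 mm high, between the crates; origin under its centre
- ticket_pad: bystander: pad of blank price tickets 105 x 75 x 12 mm lying between the crates; origin under its centre
- tape_roll: bystander: roll of brown tape lying flat, 96 mm across, 48 mm high; origin under its centre
- lamp_shell: bystander: chromed headlamp shell standing on its back, 84 mm across, 75 mm high; origin under its centre

How it is judged:
By the outcome, as a careful person would: the job done as asked, in the order asked, and still so for the second after the job is handed in, while the arm keeps its last pose, push and grip.
It also fails if it takes over 35 s, if anything falls off the work surface, if the arm or the gripper's body presses on something with over 40 N, if the wrist force passes 120 N, or if a joint passes its speed limit or range.

ROBOT

A 6-joint arm with a two-finger parallel gripper is mounted at the origin on the work surface. World frame = base frame: x ahead of the robot, y to its left, z up, the work surface at z = 0. Lengths are in m, angles in rad, forces in N, time in s.
With the tool pointing down it reaches from about 0.4 to 0.825 m from the base axis. Payload 7 kg.
Tool frame: the origin (TCP) lies at the centre of the arm's flange, where the gripper is bolted on; the fingertips stand 178 mm ahead of it and the grasp point (between the pads) lies 159 mm ahead of it; z points along the fingers, y is the direction in which the jaws open and shut (so a half turn about z gives the same grasp; the last joint's range is limited). The gripper opens to 88 mm and grips with 3 to 60 N. Pads are 19 mm wide; open, the fingers measure 130 mm over their backs; the gripper's body (78 mm by 193 mm) begins 47 mm behind the grasp point.
Start: joints at [1.51, 0.359, 0.012, 0, -1.224, -0.288], TCP at [0.231, 0.634, 0.405] pointing down, gripper open.
Joint ranges: [-3.07, 3.07], [-1.43, 2.12], [-1.02, 1.25], [-3.03, 1.67], [-3.05, -0], [-3.03, 3.03]. Speed limits (rad/s): [2.39, 2.39, 3.01, 3.14, 3.14, 3.14].

INTERFACE

Orientations are given as [roll, pitch, yaw] about the fixed x, y, z axes, in that order (R = Rz(yaw) Ry(pitch) Rx(roll)).
In Python, from station import * gives the robot as it stands.
- The arm moves only by the tool send_rows, never from a script. Its argument "motion" is a list of rows, each an object with "offset": the shift along the tool's x, y, z in cm, a list of three; "turn": the turn about the tool's z in degrees. In form: [{"offset": [x, y, z], "turn": turn}, ...]. A call has 1 to 8 rows; each row is the pose to reach, as a shift and turn from the pose commanded when the call began, along the tool's axes at that moment; what a row does not reach only later rows make up. A row lasts 1/10 s, in which the tool goes at most 50 mm and 8.59 degrees, less where a joint would pass 70% of its speed; a pose out of reach is approached as far as the arm can. A call with a gripper value outside its range is refused whole. "hand" is the opening, from -1 (shut) to 1 (fully open), set as the call begins (left out, the last holds). The fingers move at their own pace and stop on an object; "squeeze" is the grip in N (left out, the last holds). Time passes only in rows, so rows that repeat a pose let the fingers close. It gives the time, the measured TCP pose, the force and the opening at its end, in the units of the state.
- get_state(): the state, without advancing time (a new reading comes with each control period).
- grab_frame(name): name is "side" or "top"; returns a dict with "frame" (480x640x3 uint8, blue, green, red), "range_z" (480x640 float32, m along the optical axis (not along the pixel's ray), 0 where there is no reading), "vertical_fov" (degrees; the focal length in pixels is half the picture's height over the tangent of half this angle, whatever the lens; pixels are square), "cx", "cy" (the principal point, pixels), "cam_to_world" (4x4, takes a point from camera to world coordinates). Camera axes: x right, y up, looking along -z (the intrinsics and any distortion apply to the point x, -y, -z); pixel columns grow to the right and rows downward; lengths in m; the calibration is good to about 2 mm. A picture is of the moment at which its call begins.
- job_done(): hands the job in, once; it reports no verdict.
The state is a dict: "t": time; "q": joint angles; "qd": joint speeds; "joint_efforts": joint torques, N m; "eef_pos": TCP position; "ee_rot": TCP orientation; "force": force on the tool from outside, world axes, zero at the start; "moment": the same for the moment, N m; "width": finger opening in m.
Only numpy, scipy, OpenCV 4.12 (cv2) and the standard library are available. Lean on these libraries where they do the work, as an engineer would, in place of code of your own. Each camera call takes 0.05 s, during which the arm holds its last target. There are 200 camera calls.

## Working session

There is one attempt and no reset: what is moved stays moved. The work goes in short steps, Python scripts to look and compute and a tool call to move; the robot and the scene stay as the last step left them, time stands still between calls to the robot, and variables do not carry over. Pictures are saved under pics/ and viewed, about 8 in all and at most 12, crops included, and the job is handed in when it is done.

Besides the shell and the picture viewer there is one more tool, called by a JSON object that holds its "fn" and its "kwargs". send_rows: Moves the arm, as the interface text tells. Its arguments: {"type":"object","properties":{"motion":{"type":"array"},"hand":{"type":"number"},"squeeze":{"type":"number"}},"required":["motion"]}

```bash
mkdir -p pics; ls; cat > h.py <<'E'
from station import *
import numpy as np, cv2
def pts(g):
    d=g["range_z"];h,w=d.shape;f=h/2/np.tan(np.radians(g["vertical_fov"])/2)
    v,u=np.mgrid[0:h,0:w]
    P=np.stack([(u-g["cx"])/f*d,-(v-g["cy"])/f*d,-d],-1)
    M=np.array(g["cam_to_world"]);W=P@M[:3,:3].T+M[:3,3];W[d<=0]=np.nan
    return W
E
python3 - <<'E'
from h import *
print(get_state())
for n in("top","side"):
    g=grab_frame(n);cv2.imwrite(f"pics/{n}0.png",g["frame"]);np.savez(f"{n}0.npz",W=pts(g),f=g["frame"])
    print({k:g[k] for k in g if k not in("frame","range_z")},(g["range_z"]>0).mean())
E
```

```text
pics
{'t': 0.0, 'q': array([ 1.51012403e+00,  3.59412230e-01,  1.10822446e-02, -3.49936919e-04,
       -1.22412952e+00, -2.88076471e-01]), 'qd': array([9.34798096e-04, 4.83001708e-05, 7.25408527e-04, 3.57921949e-04,
       6.10631166e-04, 4.82111563e-04]), 'joint_efforts': array([ 1.34705337e-03, -5.82720566e+01,  2.93057781e+01,  6.99706122e+00,
        7.29577179e-03, -1.50381425e-04]), 'eef_pos': array([0.23061228, 0.63418353, 0.40371628]), 'ee_rot': array([ 3.13990455e+00, -1.57160486e-04, -3.48867806e-01]), 'force': array([ 0.28944151,  0.46300179, -0.80540207]), 'moment': array([ 0.02434741, -0.01646678,  0.0074012 ]), 'width': 0.08717984051444816}
{'vertical_fov': 45.892686870579645, 'cx': 323.66863084524266, 'cy': 238.92384623771767, 'cam_to_world': array([[ 9.05639518e-03,  9.84966765e-01, -1.72506388e-01,
         2.39804709e-01],
       [-9.99904372e-01,  1.07231868e-02,  8.73274041e-03,
         1.33573031e-03],
       [ 1.04512773e-02,  1.72410804e-01,  9.84969688e-01,
         1.57032076e+00],
       [ 0.00000000e+00,  0.00000000e+00,  0.00000000e+00,
         1.00000000e+00]])} 0.996064453125
{'vertical_fov': 49.84853398311206, 'cx': 320.7223735706352, 'cy': 243.56954155456663, 'cam_to_world': array([[-0.99141325, -0.08803161,  0.09669643,  0.60497031],
       [ 0.12920867, -0.54568463,  0.82796945,  0.90386222],
       [-0.02012173,  0.8333539 ,  0.55237342,  0.73305012],
       [ 0.        ,  0.        ,  0.        ,  1.        ]])} 0.9960579427083334
```

View pics/top0.png

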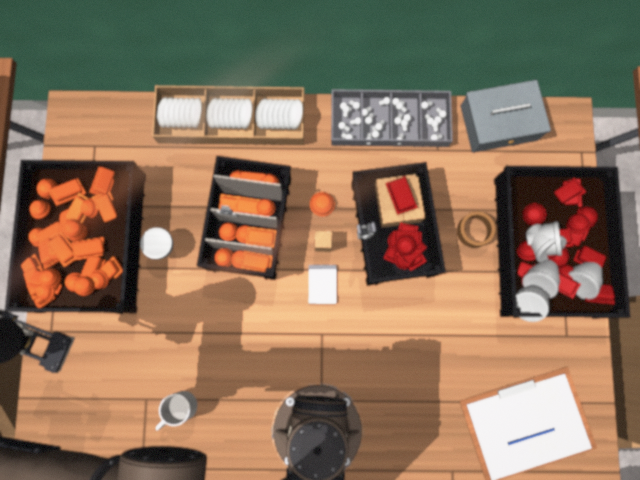

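View pics/side0.png

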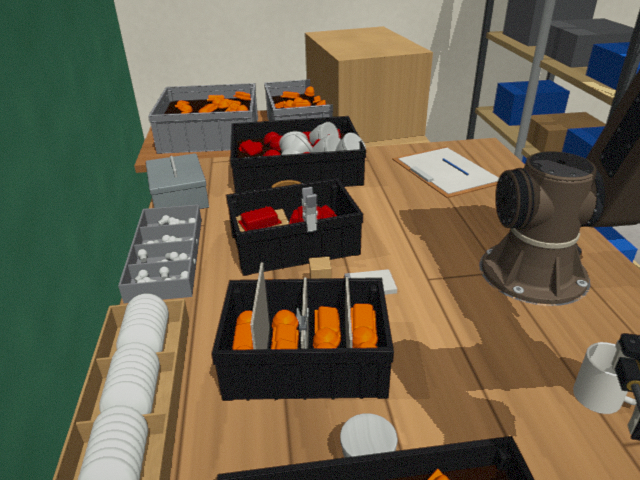

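The top view shows crate_a at about (400,222) with the clip at (367,230) on its left rim, and crate_b at (245,218). The tallest card is the far one, at about (248,187). The side view agrees: tall card at (260,310), clip at (310,210).

```bash
python3 - <<'E'
from h import *
for n in("top","side"):
    z=np.load(n+"0.npz");W,f=z["W"],z["f"].astype(int);Z=W[...,2]
    for nm,xr,yr in(("A",(.45,.85),(-.36,-.08)),("B",(.45,.85),(.07,.37))):
        r=(W[...,0]>xr[0])&(W[...,0]<xr[1])&(W[...,1]>yr[0])&(W[...,1]<yr[1])
        m=r&(abs(Z-.12)<.006)&(f.max(-1)<60)
        k=(m.astype(np.uint8));_,L,s,_=cv2.connectedComponentsWithStats(k,connectivity=8);
        P=W[m][:,:2];rect=cv2.minAreaRect((P*1000).astype(np.float32));print(n,nm,len(P),rect)
        print(cv2.boxPoints(rect).round(0).tolist(), "medz",np.median(Z[m]))
        h=r&(Z>.134);P=W[h]
        if nm=="A": print(" clip",len(P),P.min(0),P.max(0),P.mean(0),"top",P[P[:,2]>.165].mean(0)); print(cv2.minAreaRect((P[P[:,2]>.15][:,:2]*1000).astype(np.float32)))
        else:
            t=r&(Z>.150)&(W[...,0]>.66);Q=W[t]; q=Q[Q[:,2]>np.percentile(Q[:,2],60)]
            for S in(Q,q): print(" tall",len(S),S.min(0),S.max(0),S.mean(0),cv2.minAreaRect((S[:,:2]*1000).astype(np.float32)))
            l=cv2.fitLine((q[:,:2]*1000).astype(np.float32),cv2.DIST_HUBER,0,.01,.01).ravel();print(l,np.degrees(np.arctan2(l[1],l[0])))
E
```

```text
top A 482 ((561.9747924804688, -202.27383422851562), (253.4300994873047, 199.3789520263672), 7.99163818359375)
[[423.0, -121.0], [450.0, -319.0], [701.0, -283.0], [674.0, -86.0]] medz 0.11993834227534206
 clip 217 [ 0.49514315 -0.13765271  0.13716674] [ 0.52703901 -0.09258314  0.2035178 ] [ 0.50944754 -0.11686402  0.17109226] top [ 0.50990662 -0.11714653  0.18895979]
((510.67718505859375, -114.42725372314453), (27.348163604736328, 44.577388763427734), 9.734167098999023)
top B 509 ((569.9296875, 194.30174255371094), (196.49119567871094, 264.21722412109375), 82.76695251464844)
[[427.0, 113.0], [689.0, 80.0], [713.0, 275.0], [451.0, 308.0]] medz 0.12014949797042873Traceback (most recent call last):
  File "<stdin>", line 13, in <module>
    return _quantile_unchecked(
        a, q, axis, out, overwrite_input, method, keepdims, weights)
    return _ureduce(a,
                    func=_quantile_ureduce_func,
    ...<5 lines>...
                    overwrite_input=overwrite_input,
                    method=method)
    r = func(a, **kwargs)
    result = _quantile(arr,
                       quantiles=q,
    ...<2 lines>...
                       out=out,
                       weights=wgt)
    slices_having_nans = np.isnan(arr[-1, ...])
                                  ~~~^^^^^^^^^
IndexError: index -1 is out of bounds for axis 0 with size 0
```

```bash
python3 - <<'E'
import cv2,numpy as np
t=cv2.imread("pics/top0.png");s=cv2.imread("pics/side0.png")
a=[cv2.resize(i,(400,400),interpolation=cv2.INTER_CUBIC) for i in (t[200:260,340:400],s[170:270,270:370])]
cv2.imwrite("pics/c1.png",np.hstack(a))
E
```

```text
(no output)
```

View pics/c1.png

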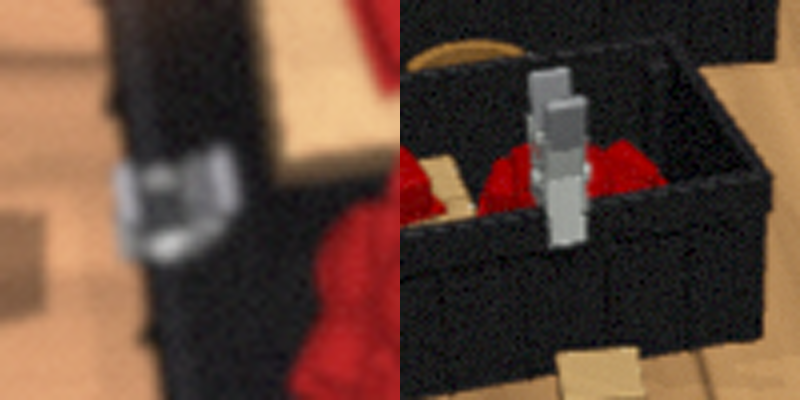

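The crop shows the clip from above, with grips at crop (125,200) and (230,180), and from the side, astride the rim with its handles up.

```bash
python3 - <<'E'
from h import *
for n in("top","side"):
    z=np.load(n+"0.npz");W,f=z["W"],z["f"].astype(int);Z=W[...,2]
    for nm,yr in(("A",(-.36,-.06)),("B",(.07,.37))):
        r=(W[...,0]>.38)&(W[...,0]<.8)&(W[...,1]>yr[0])&(W[...,1]<yr[1])
        m=r&(abs(Z-.12)<.012)&(f.max(-1)<75)
        rect=cv2.minAreaRect((W[m][:,:2]*1000).astype(np.float32));print(n,nm,m.sum(),rect,cv2.boxPoints(rect).round(0).tolist())
        if nm=="A":
            P=W[r&(Z>.134)];print(" clip",P.min(0),P.max(0),P.mean(0),cv2.minAreaRect((P[P[:,2]>.165][:,:2]*1000).astype(np.float32)))
            for lo in(.14,.155,.17,.185):
                S=P[abs(P[:,2]-lo-.007)<.0075];print(lo,len(S),S.min(0).round(3),S.max(0).round(3),S.mean(0).round(4)) if len(S) else 0
        else:
            Q=W[r&(Z>.140)]
            for c in np.unique((Q[:,0]/.02).round()):
                S=Q[(Q[:,0]/.02).round()==c];print(c*.02,len(S),S.min(0).round(3),S.max(0).round(3))
            q=Q[(Q[:,2]>.160)]
            print(cv2.minAreaRect((q[:,:2]*1000).astype(np.float32)));l=cv2.fitLine((q[:,:2]*1000).astype(np.float32),cv2.DIST_HUBER,0,.01,.01).ravel();print(l,np.degrees(np.arctan2(l[1],l[0])))
E
```

```text
top A 1337 ((543.0524291992188, -205.9261932373047), (295.623779296875, 201.38389587402344), 8.323482513427734) [[382.0, -128.0], [411.0, -327.0], [704.0, -284.0], [675.0, -85.0]]
 clip [ 0.49514315 -0.13765271  0.13716674] [ 0.52703901 -0.09258314  0.2035178 ] [ 0.50944754 -0.11686402  0.17109226] ((511.6447448730469, -114.71757507324219), (27.155500411987305, 44.773189544677734), 5.574842929840088)
0.14 73 [ 0.495 -0.129  0.14 ] [ 0.527 -0.104  0.154] [ 0.5095 -0.116   0.147 ]
0.155 28 [ 0.497 -0.135  0.155] [ 0.525 -0.1    0.169] [ 0.5077 -0.1192  0.1609]
0.17 32 [ 0.497 -0.132  0.172] [ 0.526 -0.099  0.184] [ 0.5095 -0.119   0.1773]
0.185 68 [ 0.496 -0.138  0.185] [ 0.525 -0.093  0.199] [ 0.5105 -0.1171  0.1947]
top B 959 ((554.5587158203125, 196.97653198242188), (197.53199768066406, 296.0356750488281), 82.46369934082031) [[395.0, 118.0], [688.0, 80.0], [714.0, 275.0], [421.0, 314.0]]
0.48 1 [0.477 0.212 0.14 ] [0.477 0.212 0.14 ]
0.56 45 [0.554 0.197 0.14 ] [0.57  0.264 0.159]
0.58 13 [0.57  0.236 0.144] [0.572 0.253 0.162]
0.62 81 [0.624 0.103 0.141] [0.63  0.162 0.178]
0.64 21
[... 767 characters left out ...]
17]
0.17 86 [ 0.498 -0.135  0.17 ] [ 0.526 -0.092  0.184] [ 0.5126 -0.108   0.1777]
0.185 123 [ 0.496 -0.135  0.185] [ 0.524 -0.089  0.199] [ 0.5108 -0.1116  0.1916]
side B 3317 ((556.0047607421875, 200.20362854003906), (202.91534423828125, 298.2999267578125), 82.4769287109375) [[395.0, 119.0], [691.0, 80.0], [717.0, 281.0], [421.0, 320.0]]
0.56 59 [0.553 0.231 0.14 ] [0.57  0.257 0.16 ]
0.58 15 [0.57  0.236 0.146] [0.573 0.253 0.158]
0.62 81 [0.623 0.101 0.14 ] [0.63  0.16  0.171]
0.64 309 [0.63  0.132 0.14 ] [0.649 0.276 0.173]
((636.0888671875, 188.30393981933594), (175.6866455078125, 4.682796478271484), 82.61894226074219)
[1.3033241e-01 9.9147034e-01 6.3663324e+02 1.9948566e+02] 82.51119
```

{"fn": "send_rows", "kwargs": {"motion": [{"offset": [2.6,3.0,0],"turn": 7.5},{"offset": [5.5,6.4,0],"turn": 16},{"offset": [8.4,9.8,0],"turn": 24},{"offset": [11.3,13.2,0],"turn": 32},{"offset": [14.2,16.6,0],"turn": 40},{"offset": [17.1,20.0,0],"turn": 48},{"offset": [20.0,23.4,0],"turn": 56},{"offset": [22.9,26.8,0],"turn": 64}], "hand": 1, "squeeze": 30}}

```text
t: 0.9
eef_pos: [0.3544, 0.3023, 0.4045]
ee_rot: [3.141, -0.0, -1.471]
force: [0.5, 0.2, -0.8]
width: 0.0874
```

```bash
cat >> h.py <<'E'
from scipy.spatial.transform import Rotation as Ro
def togo(p,yaw_deg):
    s=get_state();R=Ro.from_euler('xyz',s["ee_rot"]).as_matrix()
    y=np.degrees(s["ee_rot"][2])
    print("t",s["t"],"p",s["eef_pos"].round(4),"rot",np.degrees(s["ee_rot"]).round(2),"w",s["width"],"F",s["force"].round(1),"q",s["q"].round(2))
    print("offset cm",(R.T@(np.array(p)-s["eef_pos"])*100).round(2),"turn",((y-yaw_deg+180)%360-180).round(2))
E
python3 -c "
from h import *
togo([.511,-.113,.40],-171.6)"
```

```text
t 0.9 p [0.3544 0.3023 0.4045] rot [179.99  -0.   -84.29] w 0.08742519164074576 F [ 0.5  0.2 -0.8] q [ 1.13  0.01 -0.43 -0.   -1.13 -1.03]
offset cm [ 42.88 -11.45   0.45] turn 87.31
```

{"fn": "send_rows", "kwargs": {"motion": [{"offset": [4,-1.05,0],"turn": 8.3},{"offset": [8.5,-2.3,0],"turn": 16.8},{"offset": [13,-3.5,0],"turn": 25},{"offset": [17.5,-4.7,0],"turn": 33.5},{"offset": [22,-5.9,0],"turn": 42},{"offset": [26.5,-7.1,0],"turn": 50},{"offset": [31,-8.3,0],"turn": 58.5},{"offset": [35.5,-9.5,0],"turn": 67}]}}

```text
t: 1.7
eef_pos: [0.4861, -0.0409, 0.4047]
ee_rot: [3.142, 0.0, -2.641]
force: [0.8, 1.5, 0.9]
width: 0.0874
```

```bash
python3 -c "
from h import *
togo([.511,-.113,.40],-171.6)"
```

```text
t 1.7 p [ 0.4861 -0.0409  0.4047] rot [ 1.8000e+02  2.0000e-02 -1.5133e+02] w 0.08740982960837872 F [0.8 1.5 0.9] q [ 0.32  0.05 -0.39 -0.   -1.14 -1.39]
offset cm [ 1.28 -7.52  0.47] turn 20.27
```

{"fn": "send_rows", "kwargs": {"motion": [{"offset": [0.6,-3.5,0.4],"turn": 8},{"offset": [1.1,-6.5,0.4],"turn": 16},{"offset": [1.28,-7.5,0.4],"turn": 20.2},{"offset": [1.28,-7.5,0.4],"turn": 20.2},{"offset": [1.28,-7.5,0.4],"turn": 20.2}]}}

```text
t: 2.2
eef_pos: [0.5109, -0.1108, 0.4003]
ee_rot: [3.141, -0.001, -2.987]
force: [0.4, 0.1, 0.0]
width: 0.0877
```

```bash
python3 - <<'E'
from h import *
togo([.511,-.113,.341],-171.6)
a=[]
for n,(y0,y1,x0,x1) in(("top",(160,280,320,480)),("side",(120,270,230,430))):
    g=grab_frame(n);np.savez(f"{n}1.npz",W=pts(g),f=g["frame"]);a.append(cv2.resize(g["frame"][y0:y1,x0:x1],(640,480) if 0 else (400,300)))
cv2.imwrite("pics/c2.png",np.hstack(a))
E
```

```text
t 2.2 p [ 0.5109 -0.1108  0.4003] rot [ 1.7999e+02 -5.0000e-02 -1.7113e+02] w 0.08773181816208622 F [0.4 0.1 0. ] q [ 0.16  0.11 -0.33 -0.   -1.13 -1.58]
offset cm [ 0.02 -0.22  5.93] turn 0.47
```

View pics/c2.png

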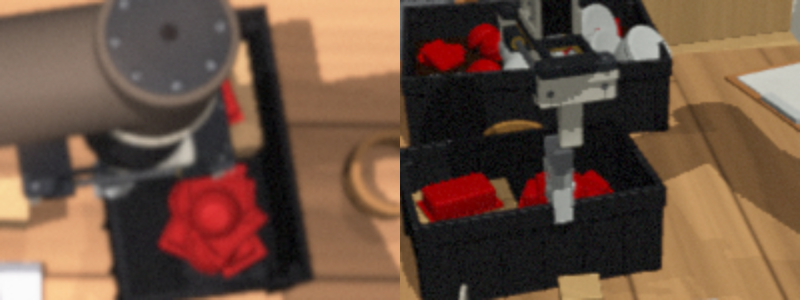

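The gripper sits above the clip: near finger at crop (570,120), clip at (558,165). I'll compare their positions in the same depth frame.

```bash
python3 - <<'E'
from h import *
z=np.load("side1.npz");W=z["W"];Z=W[...,2]
r=(abs(W[...,0]-.511)<.06)&(abs(W[...,1]+.113)<.08)
for lo in(.145,.16,.175,.19,.225,.24,.255):
    S=W[r&(Z>lo)&(Z<lo+.012)]
    if len(S):print(lo,len(S),np.percentile(S[:,0],[1,50,99]).round(4),np.percentile(S[:,1],[1,50,99]).round(4))
togo([.511,-.113,.341],-171.6)
E
```

```text
0.145 63 [0.4985 0.5146 0.526 ] [-0.1265 -0.1044 -0.0973]
0.16 60 [0.4983 0.5144 0.5257] [-0.127  -0.0994 -0.0949]
0.175 76 [0.4985 0.5127 0.5243] [-0.1323 -0.0976 -0.0914]
0.19 72 [0.4974 0.5121 0.5242] [-0.1321 -0.0969 -0.0893]
0.225 62 [0.4917 0.505  0.5306] [-0.1604 -0.0513 -0.0467]
0.24 56 [0.4914 0.5045 0.5144] [-0.0572 -0.0506 -0.0461]
0.255 59 [0.4918 0.5025 0.5146] [-0.0585 -0.0478 -0.0442]
t 2.3 p [ 0.5109 -0.1101  0.4006] rot [ 179.99   -0.   -171.07] w 0.08764324604089127 F [ 0.7  1.2 -0.6] q [ 0.16  0.11 -0.33 -0.   -1.13 -1.58]
offset cm [ 0.04 -0.29  5.96] turn 0.53
```

{"fn": "send_rows", "kwargs": {"motion": [{"offset": [0,-0.25,0.8],"turn": 0.5},{"offset": [0,-0.25,2.0],"turn": 0.5},{"offset": [0,-0.25,3.2],"turn": 0.5},{"offset": [0,-0.25,4.4],"turn": 0.5},{"offset": [0,-0.25,5.4],"turn": 0.5},{"offset": [0,-0.25,5.9],"turn": 0.5},{"offset": [0,-0.25,5.9],"turn": 0.5},{"offset": [0,-0.25,5.9],"turn": 0.5}]}}

```text
t: 3.1
eef_pos: [0.5118, -0.1132, 0.3418]
ee_rot: [-3.141, 0.0, -2.996]
force: [-0.0, 1.0, 0.4]
width: 0.0875
```

```bash
python3 - <<'E'
from h import *
togo([.512,-.1125,.341],-171.6)
g=grab_frame("side");W=pts(g);Z=W[...,2]
cv2.imwrite("pics/c3.png",cv2.resize(g["frame"][120:270,230:430],(800,600)))
r=(abs(W[...,0]-.511)<.06)&(abs(W[...,1]+.113)<.08)
for lo in(.145,.16,.175,.19,.21):
    S=W[r&(Z>lo)&(Z<lo+.012)]
    print(lo,len(S),np.percentile(S[:,0],[1,50,99]).round(4),np.histogram(S[:,1],np.arange(-.19,-.03,.01))[0])
E
```

```text
t 3.1 p [ 0.5118 -0.1132  0.3418] rot [-1.7999e+02  1.0000e-02 -1.7168e+02] w 0.08752492444814956 F [-0.   1.   0.4] q [ 0.16  0.16 -0.41  0.   -1.   -1.58]
offset cm [-0.03  0.06  0.08] turn -0.08
0.145 35 [0.5146 0.5209 0.5259] [ 0  0  0  0  0  0 12  6 13  4  0  0  0  0  0]
0.16 62 [0.4927 0.5148 0.5258] [ 0  0  0  0  0  0 15  2  0 14  0  0  2 29  0]
0.175 62 [0.4947 0.5093 0.5189] [ 0  0  0  0  0  0  0  0  0 13  0  0  2 46  1]
0.19 56 [0.4928 0.5049 0.5159] [ 0  0  0  0  0  0  0  0  0  0  0  0  1 45 10]
0.21 49 [0.4927 0.5103 0.5323] [ 0  1 11  7  0  0  0  0  0  0  0  0  0  2 28]
```

View pics/c3.png

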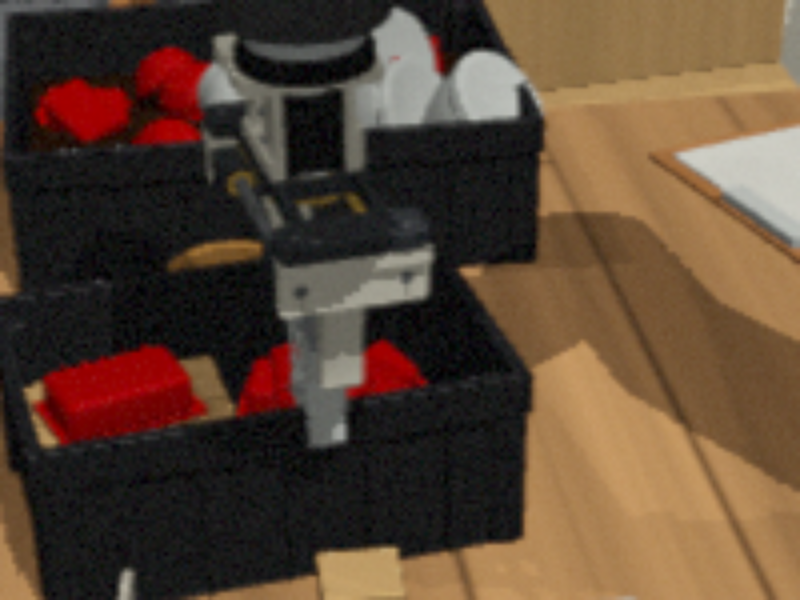

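The fingers straddle the handles: near finger at (345,350), clip just behind it at (310,370). Closing now.

{"fn": "send_rows", "kwargs": {"motion": [{"offset": [0,0,0],"turn": 0},{"offset": [0,0,0],"turn": 0},{"offset": [0,0,0],"turn": 0},{"offset": [0,0,0],"turn": 0},{"offset": [0,0,0],"turn": 0},{"offset": [0,0,0],"turn": 0},{"offset": [0,0,0],"turn": 0},{"offset": [0,0,0],"turn": 0}], "hand": -1, "squeeze": 30}}

```text
t: 3.95
eef_pos: [0.5115, -0.1131, 0.3415]
ee_rot: [3.141, -0.0, -2.997]
force: [0.0, 0.2, -1.7]
width: 0.0292
```

```bash
python3 - <<'E'
from h import *
togo([.512,-.1125,.341],-171.6)
g=grab_frame("side");W=pts(g);Z=W[...,2]
cv2.imwrite("pics/c4.png",cv2.resize(g["frame"][150:250,250:390],(800,570)))
E
```

```text
t 3.95 p [ 0.5115 -0.1131  0.3415] rot [ 1.7999e+02 -2.0000e-02 -1.7169e+02] w 0.029195704091341 F [ 0.   0.2 -1.7] q [ 0.16  0.16 -0.41 -0.   -1.   -1.58]
offset cm [-0.06  0.05  0.05] turn -0.09
```

View pics/c4.png

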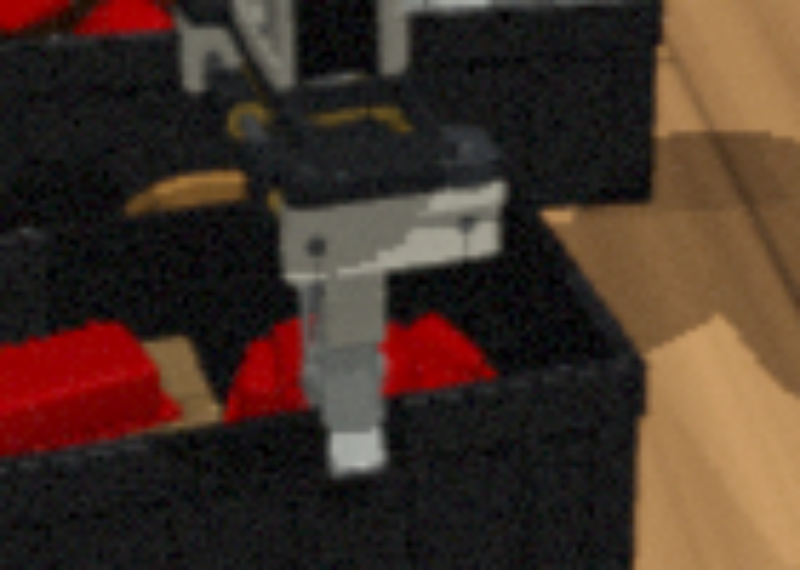

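The near finger is now on the clip's handle, at about (355,320). The opening may still be shrinking, so I'll wait.

{"fn": "send_rows", "kwargs": {"motion": [{"offset": [0,0,0],"turn": 0},{"offset": [0,0,0],"turn": 0},{"offset": [0,0,0],"turn": 0},{"offset": [0,0,0],"turn": 0}]}}

```text
t: 4.4
eef_pos: [0.5116, -0.1131, 0.3417]
ee_rot: [3.142, -0.0, -2.996]
force: [-1.1, 0.4, -0.1]
width: 0.0187
```

At the stop (18.7 mm). Lifting straight up.

{"fn": "send_rows", "kwargs": {"motion": [{"offset": [0,0,-0.5],"turn": 0},{"offset": [0,0,-1.5],"turn": 0},{"offset": [0,0,-3],"turn": 0},{"offset": [0,0,-5],"turn": 0},{"offset": [0,0,-7.5],"turn": 0},{"offset": [0,0,-10],"turn": 0},{"offset": [0,0,-12],"turn": 0},{"offset": [0,0,-12],"turn": 0}]}}

```text
t: 5.2
eef_pos: [0.512, -0.1133, 0.4658]
ee_rot: [-3.14, 0.006, -2.996]
force: [-1.0, -0.4, -1.0]
width: 0.019
```

```bash
python3 - <<'E'
from h import *
togo([.6355,.188,.46],-97.45)
g=grab_frame("side");W=pts(g);Z=W[...,2];p=get_state()["eef_pos"]
cv2.imwrite("pics/c5.png",cv2.resize(g["frame"][80:240,220:430],(800,600)))
r=(abs(W[...,0]-p[0])<.05)&(abs(W[...,1]-p[1])<.05)&(Z>p[2]-.28)
for lo in np.arange(p[2]-.26,p[2]-.15,.01):
    S=W[r&(Z>lo)&(Z<lo+.01)]
    if len(S):print((lo-p[2]).round(3),len(S),(np.percentile(S[:,0],[2,50,98])-p[0]).round(4),(np.percentile(S[:,1],[2,50,98])-p[1]).round(4))
E
```

```text
t 5.2 p [ 0.512  -0.1133  0.4658] rot [-179.93    0.36 -171.66] w 0.019021372434401496 F [-1.  -0.4 -1. ] q [ 0.16  0.07 -0.22  0.   -1.27 -1.58]
offset cm [-16.59  28.02   0.65] turn -74.21
-0.25 13 [-0.0112 -0.0006  0.0131] [-0.0156  0.019   0.0214]
-0.24 54 [-0.0119  0.0034  0.0134] [-0.016   0.0206  0.0261]
-0.23 59 [-0.012   0.0009  0.0131] [-0.014   0.0185  0.0252]
-0.22 63 [-0.0126  0.0009  0.0165] [-0.0156  0.0154  0.0213]
-0.21 77 [-0.0145  0.0012  0.0157] [0.0018 0.0108 0.0178]
-0.2 63 [-0.0125  0.003   0.0147] [-0.0063  0.008   0.0128]
-0.19 46 [-0.0123  0.0018  0.0145] [-0.0029  0.0092  0.0141]
-0.18 34 [-0.0111  0.0039  0.0154] [-0.0161  0.0227  0.0268]
-0.17 75 [-0.011   0.0057  0.0161] [-0.0199  0.0237  0.0289]
-0.16 65 [-0.0114  0.0034  0.0157] [-0.0162  0.0247  0.0287]
-0.15 50 [-0.0116  0.0001  0.0105] [0.0177 0.0275 0.0305]
```

View pics/c5.png

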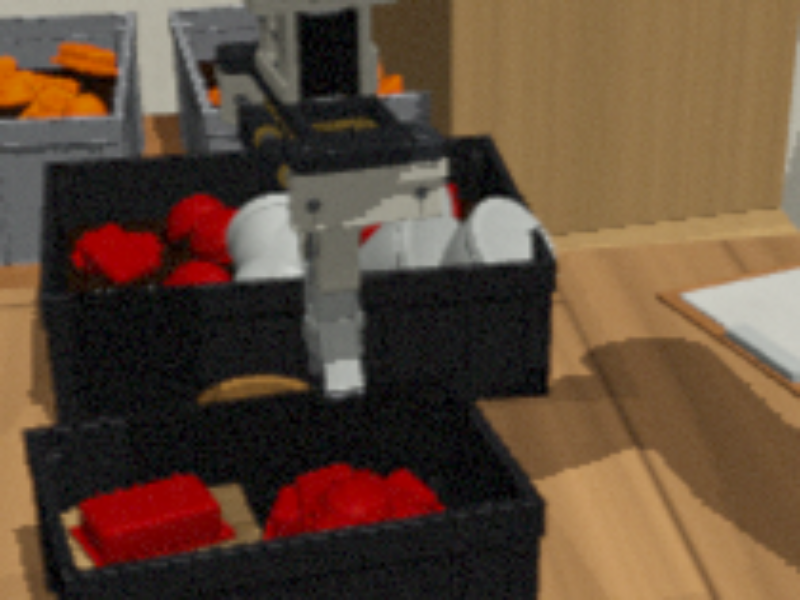

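The clip is held upright and is clear of the rim, with its jaws about 0.245 m below the TCP. I'll carry it to above the card.

{"fn": "send_rows", "kwargs": {"motion": [{"offset": [-1,1.6,0],"turn": -4.5},{"offset": [-2.7,4.5,0],"turn": -12},{"offset": [-4.4,7.5,0],"turn": -20},{"offset": [-6.2,10.5,0],"turn": -28},{"offset": [-8,13.5,0],"turn": -36},{"offset": [-9.8,16.5,0],"turn": -44},{"offset": [-11.6,19.5,0],"turn": -52},{"offset": [-13.4,22.5,0],"turn": -60}]}}

```text
t: 6.05
eef_pos: [0.6118, 0.1302, 0.4609]
ee_rot: [3.141, -0.001, -1.943]
force: [1.4, -0.4, -1.2]
width: 0.0187
```

```bash
python3 -c "
from h import *
togo([.6355,.188,.46],-97.45)"
```

```text
t 6.05 p [0.6118 0.1302 0.4609] rot [ 1.7994e+02 -5.0000e-02 -1.1135e+02] w 0.018680497591339155 F [ 1.4 -0.4 -1.2] q [ 0.52  0.25 -0.02 -0.   -1.31 -0.89]
offset cm [-6.24 -0.11  0.09] turn -13.9
```

{"fn": "send_rows", "kwargs": {"motion": [{"offset": [-2.5,0,0],"turn": -6},{"offset": [-4.5,-0.1,0],"turn": -11},{"offset": [-5.8,-0.1,0],"turn": -13.5},{"offset": [-6.2,-0.1,0],"turn": -13.9},{"offset": [-6.2,-0.1,0],"turn": -13.9},{"offset": [-6.2,-0.1,0],"turn": -13.9},{"offset": [-6.2,-0.1,0],"turn": -13.9}]}}

```text
t: 6.75
eef_pos: [0.6352, 0.1853, 0.4619]
ee_rot: [-3.142, 0.0, -1.708]
force: [-0.2, 0.5, -0.9]
width: 0.0187
```

```bash
python3 - <<'E'
from h import *
togo([.6355,.188,.37],-97.45)
p=get_state()["eef_pos"]
for n in("side","top"):
    g=grab_frame(n);W=pts(g);Z=W[...,2]
    if n=="side":cv2.imwrite("pics/c6.png",cv2.resize(g["frame"][150:360,180:460],(800,600)))
    # card frame: n=normal, e=along edge
    nn=np.array([.9916,-.1297]);e=np.array([.1297,.9916]);C=np.array([.6355,.188])
    a=(W[...,:2]-C)@nn;b=(W[...,:2]-C)@e
    r=(abs(a)<.05)&(abs(b)<.1)
    for lo in list(np.arange(.14,.18,.01))+list(np.arange(.20,.31,.01)):
        m=r&(Z>lo)&(Z<lo+.01)
        if m.sum()>3:print(n,lo.round(2),m.sum(),"norm",np.percentile(a[m],[2,50,98]).round(4),"edge",np.percentile(b[m],[2,50,98]).round(4))
E
```

```text
t 6.75 p [0.6352 0.1853 0.4619] rot [-180.      0.    -97.86] w 0.018654012045803102 F [-0.2  0.5 -0.9] q [ 0.58  0.31  0.07  0.   -1.33 -0.72]
offset cm [-0.27  0.01  9.19] turn -0.41
side 0.14 84 norm [-0.0017 -0.0013  0.0019] edge [-0.0808  0.0177  0.0863]
side 0.15 82 norm [-0.0017 -0.0013  0.002 ] edge [-0.0698  0.0306  0.0872]
side 0.16 168 norm [-0.0016 -0.0006  0.0026] edge [-0.0654  0.0198  0.0868]
side 0.17 35 norm [-0.0014  0.0006  0.0021] edge [-0.0545  0.0274  0.0839]
side 0.21 10 norm [-0.0198  0.0006  0.0197] edge [-0.0042  0.0064  0.0077]
side 0.22 75 norm [-0.0232 -0.0145  0.0239] edge [-0.0104  0.0061  0.0087]
side 0.23 79 norm [-0.0206 -0.013   0.0221] edge [-0.0095  0.005   0.0093]
side 0.24 110 norm [-0.0175 -0.007   0.0187] edge [-0.0158  0.0073  0.0104]
side 0.25 116 norm [-0.0141 -0.0043  0.0146] edge [-0.0148  0.0083  0.0134]
side 0.26 113 norm [-0.0103  0.0008  0.0115] edge [-0.0163  0.0072  0.0122]
side 0.27 64 norm [-0.0104  0.0037  0.0108] edge [-0.0162  0.0078  0.0106]
side 0.28 111 norm [-0.0241  0.0024  0.0236] edge [-0.0137  0.008   0.0105]
side 0.29 185 norm [-0.0247  0.0021  0.0247] edge [-0.009   0.0079  0.0116]
side 0.3 177 norm [-0.0245  0.0018  0.0253] edge [-0.0092  0.0074  0.0107]
top 0.14 50 norm [-0.0019 -0.0003  0.0012] edge [-0.0853 -0.0216  0.082 ]
top 0.15 53 norm [-0.0021 -0.0005  0.0012] edge [-0.0836 -0.0185  0.0838]
top 0.16 72 norm [-0.0017 -0.      0.0042] edge [-0.0806 -0.0182  0.0844]
top 0.17 55 norm [-0.002   0.0005  0.0029] edge [-0.082  -0.0207  0.0797]
top 0.22 5 norm [-0.0226 -0.019  -0.0162] edge [-0.0142 -0.0132 -0.0001]
top 0.23 6 norm [-0.0216 -0.0166 -0.0123] edge [-0.015  -0.0143 -0.0135]
```

View pics/c6.png

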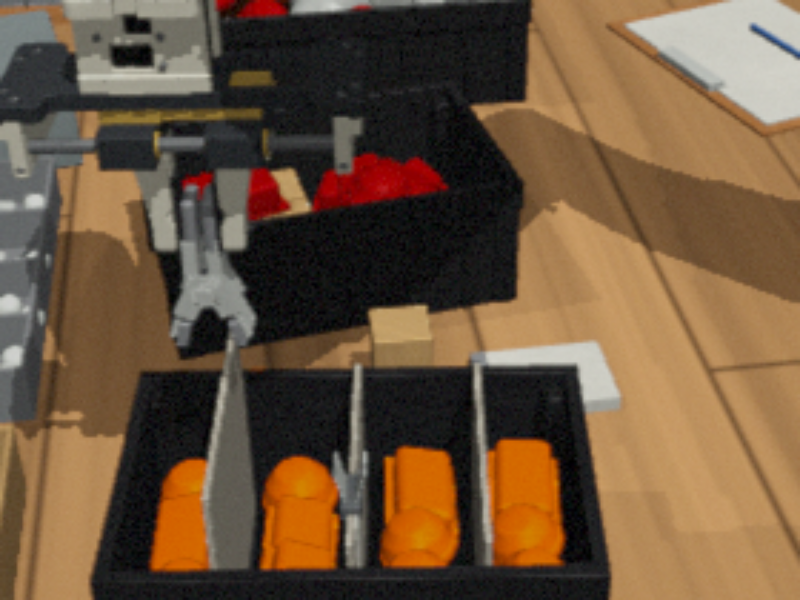

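The clip is upright, squeezed open and centred on the card's plane to within about 0.5 mm. In the crop the jaws are at (185,340) and (245,340), with the card edge at (233,345) lower and nearer the camera. I'll descend partway and check.

{"fn": "send_rows", "kwargs": {"motion": [{"offset": [-0.25,0,0],"turn": -0.4},{"offset": [-0.25,0,0],"turn": -0.4},{"offset": [-0.25,0,0.8],"turn": -0.4},{"offset": [-0.25,0,1.8],"turn": -0.4},{"offset": [-0.25,0,2.8],"turn": -0.4},{"offset": [-0.25,0,3.5],"turn": -0.4},{"offset": [-0.25,0,3.8],"turn": -0.4},{"offset": [-0.25,0,3.8],"turn": -0.4}]}}

```text
t: 7.65
eef_pos: [0.6358, 0.1886, 0.4229]
ee_rot: [3.141, -0.001, -1.7]
force: [1.2, -0.8, -0.8]
width: 0.019
```

```bash
cat > chk.py <<'E'
from h import *
togo([.6355,.188,.393],-97.45)
s=get_state();p=s["eef_pos"]
g=grab_frame("side");W=pts(g);Z=W[...,2]
nn=np.array([.9916,-.1297]);e=np.array([.1297,.9916]);C=np.array([.6355,.188])
a=(W[...,:2]-C)@nn;b=(W[...,:2]-C)@e
print("tcp norm/edge",(p[:2]-C)@nn,(p[:2]-C)@e)
for lo in np.arange(p[2]-.25,p[2]-.19,.004):
    m=(abs(a)<.04)&(abs(b)<.016)&(Z>lo)&(Z<lo+.004)
    if m.sum()>3:print(lo.round(3),m.sum(),np.histogram(a[m],np.arange(-.03,.031,.004))[0])
import sys
cv2.imwrite(sys.argv[1],cv2.resize(g["frame"][180:320,180:340],(800,600)[::1]))
E
python3 chk.py pics/c7.png
```

```text
t 7.65 p [0.6358 0.1886 0.4229] rot [ 1.7995e+02 -4.0000e-02 -9.7380e+01] w 0.018992531382276467 F [ 1.2 -0.8 -0.8] q [ 0.58  0.33  0.01  0.   -1.25 -0.71]
offset cm [0.06 0.02 2.99] turn 0.07
tcp norm/edge 0.00021550280190243094 0.0006009786548914438
0.177 7 [0 0 1 3 0 0 0 0 0 0 0 1 2 0 0]
0.181 20 [0 0 2 5 1 0 0 0 0 0 0 7 4 1 0]
0.185 28 [0 9 6 3 2 0 0 0 0 0 0 2 5 1 0]
0.189 41 [ 0  1 14  4  5  0  0  0  0  0  5  6  3  3  0]
0.193 31 [0 0 9 4 6 0 0 0 0 0 3 4 5 0 0]
0.197 24 [0 0 6 9 0 2 0 0 0 2 2 1 2 0 0]
0.201 31 [ 0  0  0 10  3  3  1  0  0  3  5  4  2  0  0]
0.205 49 [ 0  0  1 15  6  7  1  1  3  3  5  4  3  0  0]
0.209 45 [ 0  0  0  6 14  5  3  2  3  5  3  4  0  0  0]
0.213 46 [ 0  0  0  1 16  2  7  4  3  5  5  3  0  0  0]
0.217 36 [0 0 0 0 9 9 5 1 8 2 2 0 0 0 0]
0.221 50 [ 0  0  0  0  2  5  8 12 14  5  4  0  0  0  0]
0.225 41 [ 0  0  0  0  0  9  5  8 13  5  1  0  0  0  0]
0.229 31 [ 0  0  0  0  1 12  3  1  7  4  3  0  0  0  0]
```

View pics/c7.png

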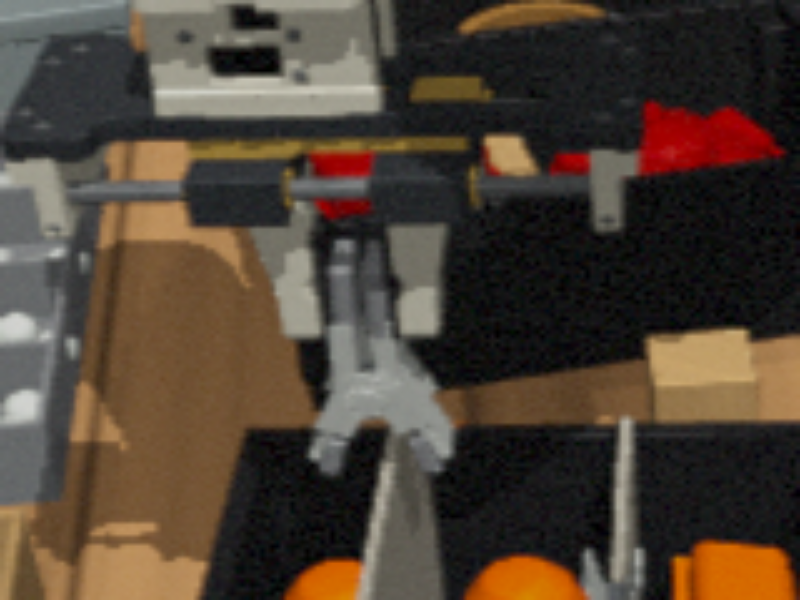

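The tips are at z≈0.179 and the crotch at about 0.205, symmetric about the card. In the crop the jaws are at (330,450) and (435,450), with the card's top edge at (400,430) between them. Going down 2.9 cm.

{"fn": "send_rows", "kwargs": {"motion": [{"offset": [0,0,0.4],"turn": 0},{"offset": [0,0,0.9],"turn": 0},{"offset": [0,0,1.4],"turn": 0},{"offset": [0,0,1.9],"turn": 0},{"offset": [0,0,2.4],"turn": 0},{"offset": [0,0,2.8],"turn": 0},{"offset": [0,0,2.9],"turn": 0},{"offset": [0,0,2.9],"turn": 0}]}}

```text
t: 8.5
eef_pos: [0.6358, 0.1886, 0.3944]
ee_rot: [3.141, -0.0, -1.7]
force: [0.4, -0.2, -0.6]
width: 0.0187
```

{"fn": "send_rows", "kwargs": {"motion": [{"offset": [0,0,0],"turn": 0},{"offset": [0,0,0],"turn": 0},{"offset": [0,0,0],"turn": 0},{"offset": [0,0,0],"turn": 0}]}}

```text
t: 8.9
eef_pos: [0.6358, 0.1886, 0.3949]
ee_rot: [-3.141, 0.0, -1.7]
force: [-0.2, -0.0, -0.2]
width: 0.0187
```

```bash
python3 chk.py pics/c8.png
```

```text
t 8.9 p [0.6358 0.1886 0.3949] rot [-1.7999e+02  1.0000e-02 -9.7380e+01] w 0.01869153732760519 F [-0.2 -0.  -0.2] q [ 0.58  0.35 -0.03  0.   -1.19 -0.71]
offset cm [0.06 0.02 0.19] turn 0.07
tcp norm/edge 0.00020392039627417579 0.0006301136037144997
0.145 6 [0 0 0 0 0 0 0 6 0 0 0 0 0 0 0]
0.149 14 [0 0 1 2 2 0 0 6 0 0 0 2 1 0 0]
0.153 19 [0 1 3 5 0 0 0 3 0 0 1 3 3 0 0]
0.157 36 [0 5 5 5 2 0 0 5 0 0 2 4 4 4 0]
0.161 37 [ 0  1 12  5  4  0  0  4  0  0  2  4  1  4  0]
0.165 44 [ 0  0 11  4  6  0  0  6  3  0  2  6  6  0  0]
0.169 32 [ 0  0  4 10  0  3  0  8  0  1  2  1  3  0  0]
0.173 32 [0 0 1 9 2 4 2 0 0 4 4 4 2 0 0]
0.177 45 [ 0  0  0 14  4  4  2  2  1  5  3  6  4  0  0]
0.181 51 [ 0  0  0  7 14  5  4  2  5  3  5  6  0  0  0]
0.185 36 [ 0  0  0  1 12  5  2  5  3  3  4  1  0  0  0]
0.189 48 [ 0  0  0  0 10 11  6  4  8  5  4  0  0  0  0]
0.193 47 [ 0  0  0  0  3  8  5 11 12  5  3  0  0  0  0]
0.197 33 [0 0 0 0 0 6 6 5 9 5 2 0 0 0 0]
0.201 23 [0 0 0 0 0 5 4 1 9 3 1 0 0 0 0]
```

View pics/c8.png

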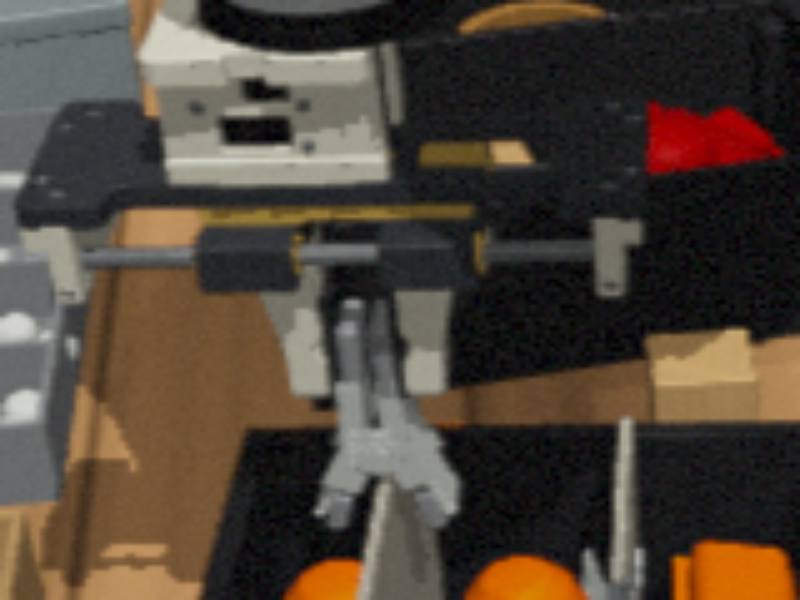

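The jaws are astride the card, at crop (340,505) and (435,505), with the card edge between them at about (385,480). The tips are about 20 mm below the edge with about 9 mm clear on each side, and there is no contact force. Handing in.

```bash
python3 -c "
from station import *
print(job_done())"
```

```text
the job is handed in; nothing more can be done
None
```

I took the spare clip off crate_a's rim by its handles, carried it over to the tallest card (the one furthest from the robot in crate_b), and handed the job in at about 9 s. The arm is still squeezing the clip at 30 N and holding it astride that card's top edge.

Last checks, made just before handing in:
- **Opening:** the fingers read 18.7 mm, so the clip is squeezed to its stop.
- **Position:** the gripper sits 0.2 mm off my fit of the card's plane and 0.6 mm from the middle of the edge. The camera calibration is only good to about 2 mm.
- **Angle:** it is upright, and square across the card to within 0.1° of the card direction I measured.
- **Jaws:** in the depth picture the jaw ends are about 20 mm below the edge, with about 9 mm clear on each side. The inside of the clip is about 5 mm above the edge.
- **Contact:** the outside force stayed at or below 2 N at the end of every move, so I saw no sign of it knocking the card.

None of these checks failed or disagreed. I did not measure the other things on the table again at the end, but the arm and clip passed above them on the way.

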